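# Serve a bread roll with the tongs

## Task

Take the serving tongs from their wooden rest, close them gently on the small round bread roll on the serving board, without crushing it, and lift it, touching the roll with nothing but the tongs and leaving everything else where it stands. Carry it over the guest's plate and finish while holding it there: the roll still gripped in the tongs, still, over the middle of the plate and about a hand's width above it, for the guest to take.

Things in the scene. Friction and masses are not known exactly. Their poses are not given: they have to be found in the camera images.
- tongs: Sprung steel kitchen tongs, 245 mm long, 24 mm high, 100 g, lying on their side on the rest: the two arms swing level, on an upright pivot at the rear end; a spring holds them open against a stop and both swing in alike. Origin: on the pivot's axis, at the underside; x points from the pivot to the heads, y to the left arm, z up. A hanging ring reaches 33 mm behind the pivot.
- tongs_left: Left (+y) arm of the tongs: black grip sleeve, 7 mm thick, from 46 to 128 mm along it, then a steel head. Origin: on the pivot, at the underside; its x runs along the sleeve: turned 0.085 rad outward from the tongs' x when open, parallel to it when the tongs are 40 mm wide over the sleeves, 0.09 rad inward when quite shut.
- tongs_right: The right (-y) arm, the mirror image of the left.
- tongs_grip (a point): Where to take hold: on the tongs' middle line between the sleeves, 87 mm from the pivot, 12 mm above the underside, near the centre of mass. Axes as tongs. Over the two sleeves the tongs are here 55 mm wide when open (splayed a little wider to the heads), about 37 mm when closed on the roll, 24 mm when quite shut. Squeezing takes about 5 N at 55 mm, 7 N at 40 mm on each side.
- tongs_heads (a point): Middle point between the two heads, 187 mm from the pivot, 12 mm above the underside. Axes as tongs. The heads are shallow steel cups, 24 mm high, reaching 162 to 211 mm from the pivot. The gap between them is 82 mm in their middles and 65 to 74 mm at their ends when open; it shrinks by 2.15 mm per mm that the tongs are squeezed at tongs_grip.
- tong_rest: Wooden slab that the tongs lie on, 250 x 120 x 12 mm, fixed; its long side is x. Origin: centre of its underside. The tongs lie along it.
- roll: Small round bread roll with a cross cut in its top, 44 mm across (widest 13 mm up), 34 mm high, about 30 g, round from above. Firm, but more than 20 N from an arm of the tongs would crush it (that is about 45 N more than the spring on each side at tongs_grip). Origin: centre of its underside.
- board: Wooden serving board, 170 (x) x 330 (y) mm, its top 18 mm above the counter, fixed. Origin: centre, at counter height. On it, side by side along y and 100 mm apart, stand the round roll, the cake and the finger roll, in any order.
- cake: Rectangular cake bar, 85 x 34 x 24 mm, long side along the board's x. Origin: centre of its underside. To be left alone.
- finger_roll: Oblong finger roll, 88 x 28 mm, 28 mm high, long side along the board's x. Origin: centre of its underside. To be left alone.
- plate: The guest's white round plate, 150 mm across, 16 mm high, standing on the counter. Origin: centre of its underside.
- mug: White mug, 76 mm across, 85 mm high, standing. To be left alone.
- spoon: Steel teaspoon, 140 mm long, lying. To be left alone.
- jar: Glass jar with a wooden lid, 68 mm across, 100 mm high. To be left alone.
- cup_stack: Stack of paper cups, 82 mm across, 128 mm high. To be left alone.
- milk_jug: Steel milk jug, 76 mm across, 90 mm high. To be left alone.
Mind the look-alikes: they are no part of the job. Leave any turquoise or white look-alike of the roll alone.

How it is judged:
On the way, in this order (a step that is already met when the one before it is completed fails the run):
1. the tongs are lifted off their rest in the gripper (height (world z) of tongs above 0.045 m and contact force between the fingers and tongs above 1 N), for 0.2 s.
2. the roll is lifted clear of the board between the two arms of the tongs (contact force between each of tongs_left, tongs_right and roll above 0.3 N and contact force between the fingers and tongs above 1 N and height (world z) of roll above 0.045 m), for 0.2 s.
At the end, for the whole second after the job is handed in: The tongs are held in the gripper and both of their arms press on the roll; the roll's underside is 60 to 200 mm above the counter (the plate is 16 mm high), its centre within 45 mm of the plate's centre, it is still (under 20 mm/s), and neither it nor the tongs touch the plate (contact force between each of tongs_left, tongs_right and roll above 0.3 N and contact force between the fingers and tongs above 1 N and horizontal distance between roll and plate below 0.045 m and height (world z) of roll between 0.06 and 0.2 m and linear speed of roll below 0.02 m/s and contact force between each of roll, tongs and plate below 0.05 N); the arm keeps its last pose, push and grip.
It fails at once if the roll is crushed between the tongs with over 20 N (contact force between any of tongs_left, tongs_right and roll above 20 N).
It fails at once if the robot touches the roll itself (contact force between any of the fingers, the arm and roll above 0.2 N).
It fails at once if another bake is moved more than 20 mm (distance of any of cake, finger_roll from where it was at the start of the episode above 0.02 m).
It fails at once if the plate, mug, spoon, jar, cups or jug is moved more than 30 mm (distance of any of plate, mug, spoon, jar, cup_stack, milk_jug from where it was at the start of the episode above 0.03 m).
It also fails if it takes over 48 s, if anything falls off the work surface, if the arm or the gripper's body presses on something with over 40 N, if the wrist force passes 120 N, or if a joint passes its speed limit or range.

## Robot

A 7-joint arm with a two-finger parallel gripper is mounted at the origin on the work surface. World frame = base frame: x ahead of the robot, y to its left, z up, the work surface at z = 0. Lengths are in m, angles in rad, forces in N, time in s.
With the tool pointing down it reaches from about 0.35 to 0.9 m from the base axis. Payload 7.2 kg.
Tool frame: the origin (TCP) lies at the very end of the fingers, on their centre line; the grasp point (between the pads) lies 19 mm behind it (arm.tcp_to_grasp is the distance from the TCP to the grasp point, in m); z points along the fingers, y is the line along which they close (so a half turn about z gives the same grasp; the last joint's range is limited). The gripper opens to 88 mm and grips with 3 to 60 N. Pads are 20 mm wide; open, the fingers measure 115 mm over their backs; the gripper's body (75 mm by 178 mm) begins 61 mm behind the grasp point.
Start: joints at [-1.28, 0.411, -0.013, 1.596, 0.006, 1.134, -0.082], TCP at [0.219, 0.585, 0.223] pointing down, gripper open.
Joint ranges: [-2.95, 2.95], [-0.29, 1.99], [-1.47, 1.44], [0.14, 2.54], [-1.03, 4.17], [0.13, 1.85], [-2.86, 2.86]. Speed limits (rad/s): [2.39, 2.39, 3.01, 3.01, 3.14, 3.14, 3.14].

## Interface

Orientations are given as a unit quaternion [x, y, z, w].
In Python, from plant import arm gives the robot as it stands.
- The arm moves only by the tool apply_moves, never from a script. Its argument "rows" is a list of rows, each a list of 7 numbers: the shift along the tool's x, y, z in m, then the turn, a rotation vector about the tool's x, y, z in rad, then the opening in per cent of the stroke, from 0 (shut) to 100 (fully open). A call has 1 to 12 rows; each row shifts and turns the commanded pose from where the row before left it, along the tool's axes as they then stand; what a row does not reach is not made up. A row lasts 1/8 s, in which the tool goes at most 62.5 mm and 10.7 degrees, less where a joint would pass 70% of its speed; a pose out of reach is approached as far as the arm can. A call is refused whole if a number of a shift passes 0.0625 or a number of a turn 0.188, either way. A call with a gripper value outside its range is refused whole. The fingers move at their own pace and stop on an object; "newtons" is the grip in N (left out, the last holds). Time passes only in rows, so rows that do not move let the fingers close. It gives the time, the measured TCP pose, the force, the opening and the grip force at its end, in the units of the state.
- arm.get_state(): the state, without advancing time (a new reading comes with each control period).
- arm.get_image(name): name is "scene" or "top" or "wrist"; returns the picture (400x640x3 uint8, red, green, blue); there is no depth.
- arm.camera_info(name): a dict with "K" (3x3 intrinsics, pixels), "rvec" (rotation vector, rad) and "tvec" (3), from world to camera coordinates, as OpenCV has them. Camera axes: x right, y down, z forward; pixel columns grow to the right and rows downward; lengths in m; the calibration is good to about 2 mm. A picture is of the moment at which its call begins: read the wrist's pose just before it. camera_info takes no time and is no camera call; for the wrist camera it gives the pose at the moment of the call.
- arm.finish_job(): hands the job in; it is judged then, once.
The state is a dict: "time": time; "q": joint angles; "joint_vel": joint speeds; "joint_efforts": joint torques, N m; "position": TCP position; "tool_rot": TCP orientation; "ft_force": force on the tool from outside, world axes, zero at the start; "moment": the same for the moment, N m; "opening": finger opening in m; "gripper_force": force on a finger pad.
Only numpy, scipy, OpenCV 4.12 (cv2) and the standard library are available. Lean on these libraries where they do the work, as an engineer would, in place of code of your own. Each camera call takes 0.05 s, during which the arm holds its last target. There are 200 camera calls.

## Working session

There is one attempt and no reset: what is moved stays moved. The work goes in short steps, Python scripts to look and compute and a tool call to move; the robot and the scene stay as the last step left them, time stands still between calls to the robot, and variables do not carry over. Pictures are saved under pics/ and viewed, at most 10 in all, crops included, and the job is handed in when it is done.

Besides the shell and the picture viewer there is one more tool, called after ">>>" as name(argument=value, ...) on one line, values as JSON. apply_moves: Moves the arm, as the interface text tells. Its arguments: {"type":"object","properties":{"rows":{"type":"array"},"newtons":{"type":"number"}},"required":["rows"]}

```bash
mkdir -p pics; cat > h.py <<'E'
from plant import arm
import numpy as np, cv2
def shot(n,f):
    im=arm.get_image(n); cv2.imwrite('pics/'+f,im[:,:,::-1]); return im
def px2w(n,uv,z,ci=None):
    c=ci or arm.camera_info(n); K=np.array(c['K']);R,_=cv2.Rodrigues(np.array(c['rvec'],float));t=np.array(c['tvec'],float)
    o=-R.T@t; out=[]
    for u,v in uv:
        d=R.T@np.linalg.inv(K)@np.array([u,v,1.]); out.append(o+d*(z-o[2])/d[2])
    return np.array(out)
E
python3 - <<'E'
from h import *
shot('top','top0.png'); shot('scene','scene0.png')
s=arm.get_state();print({k:np.round(v,3) for k,v in s.items()})
for n in('top','scene'):print({k:np.round(v,3).tolist() for k,v in arm.camera_info(n).items()})
E
```

```text
{'time': np.float64(0.1), 'q': array([-1.28 ,  0.412, -0.013,  1.597,  0.006,  1.134, -0.082]), 'joint_vel': array([ 0.001, -0.002, -0.001, -0.002,  0.001,  0.001,  0.001]), 'joint_efforts': array([ 3.0000e-03, -5.8910e+01,  6.4400e-01, -2.9171e+01, -5.4000e-02,
        1.5000e-02,  0.0000e+00]), 'position': array([0.219, 0.585, 0.222]), 'tool_rot': array([ 0.178,  0.984, -0.001, -0.   ]), 'ft_force': array([-0.112, -0.429, -1.   ]), 'moment': array([-0.022, -0.032,  0.039]), 'gripper_force': np.float64(0.0), 'opening': np.float64(0.088)}
{'K': [[454.24, 0.0, 314.446], [0.0, 454.24, 196.815], [0.0, 0.0, 1.0]], 'rvec': [2.208, -2.157, 0.098], 'tvec': [0.027, 0.557, 1.429]}
{'K': [[360.843, 0.0, 322.22], [0.0, 360.843, 196.72], [0.0, 0.0, 1.0]], 'rvec': [2.277, 1.347, -0.363], 'tvec': [-0.305, -0.394, 1.216]}
```

View pics/top0.png

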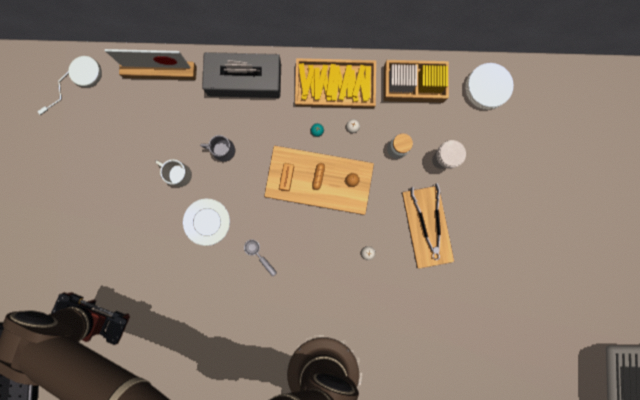

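View pics/scene0.png

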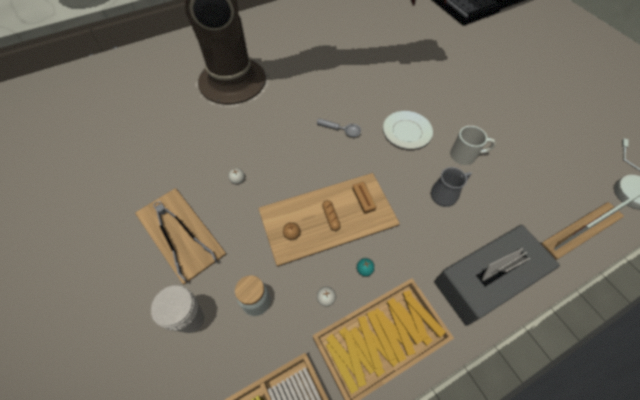

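Candidates for the roll in top: brown (353,180) on the board, turquoise (317,130), white (353,126) and white (368,253). The brown one on the board fits the description. The tongs are at right, with the pivot near (436,255) and the heads near (411,189)/(437,187). The plate is at (206,222).

```bash
python3 - <<'E'
from h import *
im=cv2.imread('pics/top0.png')
a=cv2.resize(im[145:220,255:385],None,fx=5,fy=5,interpolation=cv2.INTER_CUBIC)
b=cv2.resize(im[175:275,395:460],None,fx=5,fy=5,interpolation=cv2.INTER_CUBIC)[:, :]
c=np.zeros((500,800+0,3),np.uint8); c[:375,:475]=a[:, 175:650]; c[:500,475:800]=b
cv2.imwrite('pics/crop.png',c)
f=lambda l,uv,z:print(l,px2w('top',uv,z).round(3).tolist())
f('roll',[(353,180)],.035)
f('finger,cake',[(319,176),(287,177)],.035)
f('plate',[(206,222)],.012)
f('board',[(275,149),(373,163),(366,213),(265,197)],.018)
f('rest',[(403,191),(438,186),(453,262),(418,268)],.012)
f('jar',[(402,142)],.1);f('cups',[(452,154)],.128);f('jug',[(221,148)],.09);f('mug',[(174,173)],.085)
f('white',[(368,253)],.03)
f('spoon',[(251,247),(275,274)],.01)
E
```

```text
roll [[0.612, -0.082, 0.035]]
finger,cake [[0.622, 0.027, 0.035], [0.616, 0.128, 0.035]]
plate [[0.468, 0.384, 0.012]]
board [[0.709, 0.171, 0.018], [0.671, -0.147, 0.018], [0.508, -0.127, 0.018], [0.552, 0.198, 0.018]]
rest [[0.583, -0.246, 0.012], [0.601, -0.359, 0.012], [0.359, -0.407, 0.012], [0.337, -0.295, 0.012]]
jar [[0.724, -0.224, 0.1]]
cups [[0.686, -0.369, 0.128]]
jug [[0.694, 0.33, 0.09]]
mug [[0.614, 0.472, 0.085]]
white [[0.382, -0.133, 0.03]]
spoon [[0.392, 0.238, 0.01], [0.308, 0.159, 0.01]]
```

View pics/crop.png

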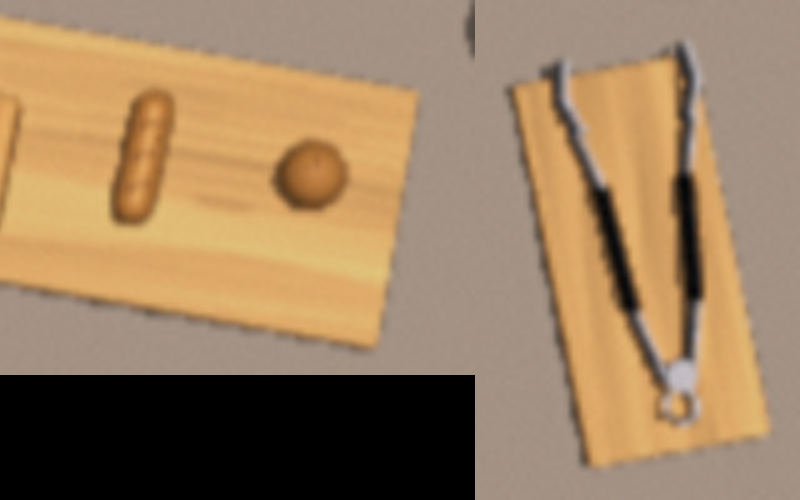

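The crop confirms it: a brown round roll on the right end of the board. The tongs' pivot is at about px (436.4,250), the heads at (412.4,189) and (437.2,186).

```bash
cat >> h.py <<'E'
def delta(target,yaw=None):
    """total shift in tool axes (current orientation) and z-turn so that tool -x has the given world yaw"""
    from scipy.spatial.transform import Rotation as Ro
    s=arm.get_state();R=Ro.from_quat(s['tool_rot']).as_matrix()
    cy=np.arctan2(-R[1,0],-R[0,0])
    print('t',round(float(s['time']),2),'pos',np.round(s['position'],4),'yaw',round(cy,4),'shift',np.round(R.T@(np.array(target)-s['position']),4),'turn z',None if yaw is None else round(-(yaw-cy),4), 'tilt',np.round(R[:,2],3))
E
python3 - <<'E'
from h import *
P=lambda u,v:px2w('top',[(395+(u-475)/5,175+v/5)],.036)[0]
p=P(682,375);l0,l1=P(602,190),P(632,308);r0,r1=P(685,178),P(694,298);h1,h2=P(562,68),P(686,50)
print(p,l0,l1,r0,r1,h1,h2)
for m in((l0+r0)/2,(l1+r1)/2,(h1+h2)/2):
    d=m-p;print(m.round(4),np.hypot(*d[:2]),np.arctan2(d[1],d[0]))
delta([.43,-.32,.2],.2)
E
```

```text
[ 0.39634621 -0.34744806  0.036     ] [ 0.51155472 -0.29664108  0.036     ] [ 0.43759741 -0.31584774  0.036     ] [ 0.52038289 -0.34926141  0.036     ] [ 0.44477311 -0.35499424  0.036     ] [ 0.58853482 -0.27089661  0.036     ] [ 0.6019186  -0.34984849  0.036     ]
[ 0.516 -0.323  0.036] 0.1221051219221116 0.20199150068909902
[ 0.4412 -0.3354  0.036 ] 0.046424034190943333 0.26205919631278546
[ 0.5952 -0.3104  0.036 ] 0.20230681836677264 0.18430544108383257
t 0.1 pos [0.2193 0.5848 0.2219] yaw -0.3587 shift [-0.5149 -0.7732  0.023 ] turn z -0.5587 tilt [-0.    -0.001 -1.   ]
```

>>> apply_moves(rows=[[0,0,0,0,0,-0.185,100],[0,0,0,0,0,-0.185,100],[0,0,0,0,0,-0.185,100]])

```text
time: 0.48
position: [0.2194, 0.5849, 0.2222]
tool_rot: [-0.101, 0.995, -0.0, -0.0]
ft_force: [-0.1, -0.4, -0.1]
opening: 0.0876
gripper_force: 0.0
```

>>> apply_moves(rows=[[-0.028,-0.054,0,0,0,0,100],[-0.028,-0.054,0,0,0,0,100],[-0.028,-0.054,0,0,0,0,100],[-0.028,-0.054,0,0,0,0,100],[-0.028,-0.054,0,0,0,0,100],[-0.028,-0.054,0,0,0,0,100],[0.003,-0.059,0,0,0,0,100],[0.003,-0.059,0,0,0,0,100],[0.003,-0.059,0,0,0,0,100],[0.003,-0.059,0,0,0,0,100],[0.003,-0.059,0,0,0,0,100],[0.003,-0.059,0,0,0,0,100]])

```text
time: 1.98
position: [0.4986, -0.0524, 0.2226]
tool_rot: [-0.098, 0.995, 0.0, 0.0]
ft_force: [1.5, -0.4, 0.3]
opening: 0.0879
gripper_force: 0.0
```

>>> apply_moves(rows=[[0.015,-0.054,0,0,0,0,100],[0.015,-0.054,0,0,0,0,100],[0.015,-0.054,0,0,0,0,100],[0.015,-0.054,0,0,0,0,100],[0.015,-0.054,0,0,0,0,100],[0,0,0,0,0,0,100]])

```text
time: 2.72
position: [0.4756, -0.3348, 0.2222]
tool_rot: [-0.094, 0.996, -0.001, -0.001]
ft_force: [-0.6, 0.3, 0.2]
opening: 0.0878
gripper_force: 0.0
```

```bash
python3 - <<'E'
from h import *
import pickle
delta([.4817,-.331,.1],.19)
ci=arm.camera_info('wrist');shot('wrist','w1.png');pickle.dump(ci,open('ci1','wb'));print(ci)
E
```

```text
t 2.73 pos [ 0.4756 -0.3348  0.2222] yaw 0.1891 shift [-0.0069  0.0028  0.1222] turn z -0.0009 tilt [-0.002 -0.002 -1.   ]
{'K': array([[316.000331  ,   0.        , 317.79056813],
       [  0.        , 316.000331  , 194.15360738],
       [  0.        ,   0.        ,   1.        ]]), 'rvec': array([-1.86301854, -2.25586501, -0.34354202]), 'tvec': array([ 0.41933261, -0.42113754,  0.26910352])}
```

View pics/w1.png

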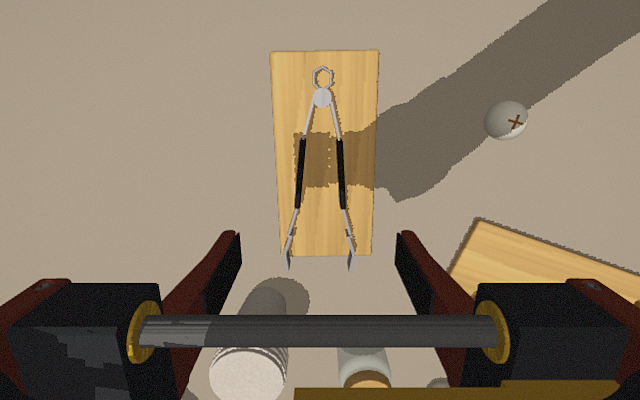

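The wrist view shows the pivot at (322,97), the sleeves from (302,140) to (297,208) and from (340,140) to (344,208), and the head tips at (289,268) and (352,268).

```bash
python3 - <<'E'
from h import *
import pickle
ci=pickle.load(open('ci1','rb'))
f=lambda uv:px2w('wrist',uv,.036,ci)
p=f([(322,97)])[0]
for a,b in(((302,140),(340,140)),((297,208),(344,208)),((289,268),(352,268))):
    q=f([a,b]);m=q.mean(0);d=m-p;print(m.round(4),np.hypot(*d[:2]).round(4),np.arctan2(d[1],d[0]).round(3),np.linalg.norm(q[0]-q[1]).round(4))
print(p)
yaw=.19
g=p+.087*np.array([np.cos(yaw),np.sin(yaw),0]);print(g);delta([g[0],g[1],.015],yaw)
E
```

```text
[ 0.4401 -0.3388  0.036 ] 0.0451 0.169 0.0417
[ 0.518  -0.3242  0.036 ] 0.1243 0.18 0.055
[ 0.596 -0.309  0.036] 0.2038 0.184 0.0785
[ 0.3956755  -0.34638849  0.036     ]
[ 0.48110987 -0.32995777  0.036     ]
t 2.77 pos [ 0.4767 -0.3318  0.222 ] yaw 0.1922 shift [-0.005  0.001  0.207] turn z 0.0022 tilt [-0.001 -0.    -1.   ]
```

>>> apply_moves(rows=[[-0.005,0,0.04,0,0,0,100],[0,0,0.05,0,0,0,100],[0,0,0.05,0,0,0,100],[0,0,0.03,0,0,0,100],[0,0,0.02,0,0,0,100],[0,0,0.013,0,0,0,100],[0,0,0,0,0,0,100],[0,0,0,0,0,0,100]])

```text
time: 3.78
position: [0.4834, -0.3289, 0.0205]
tool_rot: [-0.098, 0.995, -0.0, 0.001]
ft_force: [-0.1, -0.0, 1.0]
opening: 0.0879
gripper_force: 0.0
```

>>> apply_moves(rows=[[0,0,0.002,0,0,0,70],[0,0,0,0,0,0,62],[0,0,0,0,0,0,59],[0,0,0,0,0,0,59],[0,0,0,0,0,0,59],[0,0,0,0,0,0,59]], newtons=15)

```text
time: 4.53
position: [0.4831, -0.3292, 0.0179]
tool_rot: [-0.098, 0.995, -0.0, 0.0]
ft_force: [1.1, 0.5, 2.1]
opening: 0.0519
gripper_force: 5.8
```

>>> apply_moves(rows=[[0,0,0,0,0,0,70],[0,0,0.001,0,0,0,70],[0,0,0.002,0,0,0,70],[0,0,0,0,0,0,70],[0,0,0,0,0,0,62],[0,0,0,0,0,0,60],[0,0,0,0,0,0,60],[0,0,0,0,0,0,60]], newtons=15)

```text
time: 5.52
position: [0.4828, -0.329, 0.0146]
tool_rot: [-0.098, 0.995, 0.0, -0.0]
ft_force: [-0.1, 0.1, -0.7]
opening: 0.053
gripper_force: 4.9
```

>>> apply_moves(rows=[[0,0,-0.01,0,0,0,60],[0,0,-0.02,0,0,0,60],[0,0,-0.03,0,0,0,60],[0,0,-0.03,0,0,0,60],[0,0,-0.02,0,0,0,60],[0,0,0,0,0,0,60],[0,0,0,0,0,0,60]])

```text
time: 6.4
position: [0.4825, -0.3287, 0.1242]
tool_rot: [-0.098, 0.995, 0.0, -0.0]
ft_force: [-0.3, 0.0, -0.3]
opening: 0.0525
gripper_force: 4.8
```

```bash
python3 - <<'E'
from h import *
import pickle
delta([.5,-.1,.13],.19)
ci=arm.camera_info('wrist');shot('wrist','w2.png');pickle.dump(ci,open('ci2','wb'))
E
```

```text
t 6.4 pos [ 0.4825 -0.3287  0.1242] yaw 0.1963 shift [-0.0618  0.2209 -0.0057] turn z 0.0063 tilt [-0.  0. -1.]
```

View pics/w2.png

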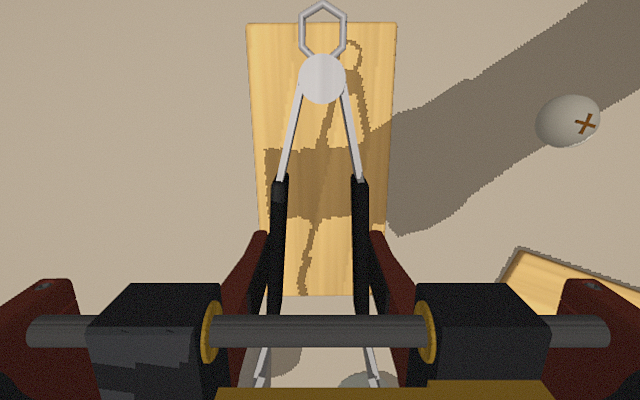

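The tongs hang straight and level in the fingers, with the pivot at (322,78). Next I refine the roll from both fixed cameras.

```bash
python3 - <<'E'
from h import *
import pickle
p=px2w('wrist',[(322,78)],.1455,pickle.load(open('ci2','rb')))[0]
y=.1963; s=arm.get_state(); u=np.array([np.cos(y),np.sin(y)])
d=p[:2]-s['position'][:2]; print('pivot rel TCP along/left',d@u, d@[-u[1],u[0]])
for n,f,(cx,cy) in(('top','top0.png',(353,180)),('scene','scene0.png',(291,231))):
    im=cv2.imread('pics/'+f);r=14
    w=im[cy-r:cy+r,cx-r:cx+r].astype(int)
    m=(w[:,:,2]<175)&(w[:,:,2]-w[:,:,0]>40)
    m&=(w[:,:,1]<125)
    k,l,st,ce=cv2.connectedComponentsWithStats(m.astype(np.uint8))
    i=1+st[1:,4].argmax(); c=(ce[i][0]+cx-r,ce[i][1]+cy-r)
    print(n,c,st[i],px2w(n,[c],.033).round(4))
E
```

```text
pivot rel TCP along/left -0.08947297567004131 0.0014291671910736693
top (np.float64(351.01574803149606), np.float64(179.98425196850394)) [  5   7  16  14 127] [[ 0.6118 -0.0756  0.033 ]]
scene (np.float64(291.36423841059604), np.float64(231.00331125827813)) [  5   5  21  19 302] [[ 0.616  -0.0793  0.033 ]]
```

>>> apply_moves(rows=[[-0.01,0.027,0,0,0,0,60],[-0.01,0.027,0,0,0,0,60],[-0.01,0.027,0,0,0,0,60],[-0.01,0.027,0,0,0,0,60],[-0.01,0.027,0,0,0,0,60],[-0.01,0.027,0,0,0,0,60],[-0.01,0.027,0.01,0,0,0,60],[-0.01,0.028,0.02,0,0,0,60],[0,0,0.02,0,0,0,60],[0,0,0,0,0,0,60],[0,0,0,0,0,0,60]])

```text
time: 7.82
position: [0.5188, -0.1012, 0.0747]
tool_rot: [-0.097, 0.995, -0.0, -0.0]
ft_force: [-0.4, -1.0, -1.0]
opening: 0.0531
gripper_force: 4.8
```

```bash
python3 - <<'E'
from h import *
delta([.5184,-.099,.0246],.196)
a=shot('top','top2.png');b=shot('scene','scene2.png')
f=lambda im,x,y:cv2.resize(im[y:y+75,x:x+100],None,fx=4,fy=4,interpolation=cv2.INTER_CUBIC)
cv2.imwrite('pics/c2.png',np.hstack([f(a,310,145),f(b,240,180)])[:,:,::-1])
E
```

```text
t 7.83 pos [ 0.5188 -0.1012  0.0747] yaw 0.1953 shift [-0.      0.0023  0.0501] turn z -0.0007 tilt [-0. -0. -1.]
```

View pics/c2.png

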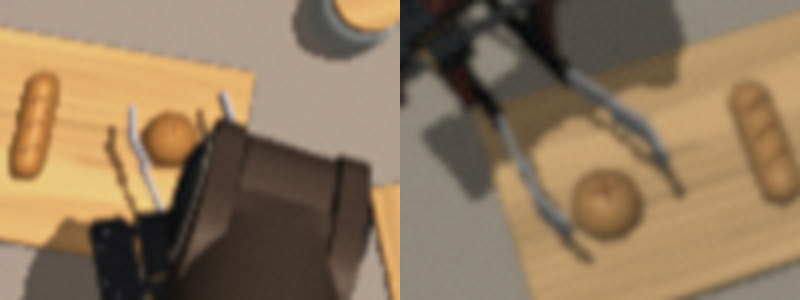

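The top crop shows the head tips at about (342.8,172) and (365.8,168.8), with the roll between them. The scene crop shows the tips at about (287,245) and (310.5,228).

```bash
python3 - <<'E'
from h import *
t=px2w('top',[(342.8,172),(365.8,168.8)],.093);print(t,t.mean(0))
t=px2w('scene',[(287,245),(310.5,228)],.078);print(t,t.mean(0))
u=np.array([.981,.194]);s=arm.get_state()['position'][:2]
print('tip mid expected',s+u*(.211-.0895),'heads',s+u*.0975)
print('roll', px2w('scene',[(240+205/4,180+203/4)],.033), px2w('top',[(310+172/4,145+140/4)],.035))
E
```

```text
[[ 0.62841734 -0.04486252  0.093     ]
 [ 0.63997576 -0.11506833  0.093     ]] [ 0.63419655 -0.07996543  0.093     ]
[[ 0.66363521 -0.11085064  0.078     ]
 [ 0.65131309 -0.04364293  0.078     ]] [ 0.65747415 -0.07724679  0.078     ]
tip mid expected [ 0.6384458  -0.07766526] heads [ 0.6149018  -0.08232126]
roll [[ 0.61528976 -0.07923772  0.033     ]] [[ 0.61164267 -0.08173646  0.035     ]]
```

>>> apply_moves(rows=[[0,0.002,0.015,0,0,0,60],[0,0,0.015,0,0,0,60],[0,0,0.01,0,0,0,60],[0,0,0.006,0,0,0,60],[0,0,0.003,0,0,0,60],[0,0,0,0,0,0,60],[0,0,0,0,0,0,60]])

```text
time: 8.8
position: [0.5188, -0.0987, 0.0259]
tool_rot: [-0.098, 0.995, -0.0, 0.0]
ft_force: [0.1, 0.2, -0.9]
opening: 0.0531
gripper_force: 4.8
```

>>> apply_moves(rows=[[0,0,0,0,0,0,55],[0,0,0,0,0,0,51],[0,0,0,0,0,0,47],[0,0,0,0,0,0,44],[0,0,0,0,0,0,42],[0,0,0,0,0,0,40],[0,0,0,0,0,0,38],[0,0,0,0,0,0,36],[0,0,0,0,0,0,34],[0,0,0,0,0,0,32]], newtons=18)

```text
time: 10.05
position: [0.5186, -0.0986, 0.0257]
tool_rot: [-0.098, 0.995, 0.0, 0.0]
ft_force: [-0.8, 0.5, 0.1]
opening: 0.0377
gripper_force: 17.9
```

>>> apply_moves(rows=[[0,0,0,0,0,0,32],[0,0,-0.005,0,0,0,32],[0,0,-0.015,0,0,0,32],[0,0,-0.02,0,0,0,32],[0,0,-0.025,0,0,0,32],[0,0,-0.025,0,0,0,32],[0,0,-0.02,0,0,0,32],[0,0,-0.01,0,0,0,32],[0,0,0,0,0,0,32],[0,0,0,0,0,0,32]], newtons=18)

```text
time: 11.3
position: [0.5181, -0.0985, 0.1451]
tool_rot: [-0.098, 0.995, 0.0, -0.001]
ft_force: [0.1, 0.4, -1.6]
opening: 0.0377
gripper_force: 17.9
```

```bash
python3 - <<'E'
from h import *
y=.196;u=np.array([np.cos(y),np.sin(y)])
t=np.array([.468,.384])-u*.0975
delta([*t,.146],y)
b=shot('scene','scene3.png')
cv2.imwrite('pics/c3.png',cv2.resize(b[120:270,220:420],None,fx=3,fy=3)[:,:,::-1])
im=cv2.imread('pics/top0.png'); w=im[195:250,178:236]; m=(w.min(2)>150).astype(np.uint8)
k,l,st,ce=cv2.connectedComponentsWithStats(m);i=1+st[1:,4].argmax();print(st[i],ce[i]+[178,195],px2w('top',[ce[i]+[178,195]],.014))
E
```

```text
t 11.3 pos [ 0.5181 -0.0985  0.1451] yaw 0.1963 shift [ 0.0525  0.483  -0.0007] turn z 0.0003 tilt [-0.001  0.    -1.   ]
[   4    3   48   48 1822] [205.78540066 221.5949506 ] [[0.46925775 0.38467386 0.014     ]]
```

View pics/c3.png

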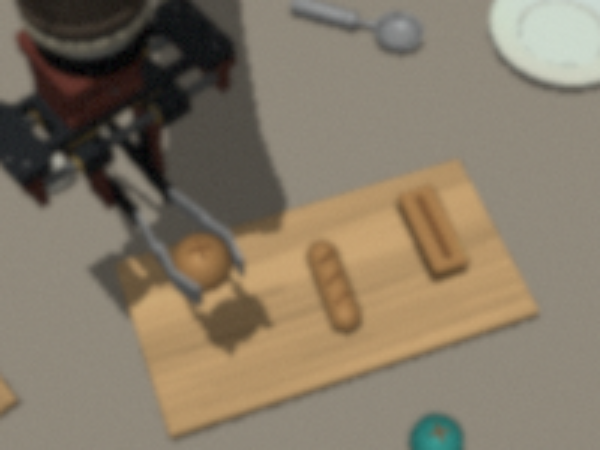

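The roll is held between the heads and clear of the board, so I carry it over.

>>> apply_moves(rows=[[0.003,0.012,0,0,0,0,32],[0.003,0.022,0,0,0,0,32],[0.003,0.032,0,0,0,0,32],[0.003,0.032,0,0,0,0,32],[0.003,0.032,0,0,0,0,32],[0.003,0.032,0,0,0,0,32],[0.003,0.032,0,0,0,0,32],[0.003,0.032,0,0,0,0,32],[0.003,0.032,0,0,0,0,32],[0.003,0.032,0,0,0,0,32],[0.003,0.032,0,0,0,0,32],[0.003,0.032,0,0,0,0,32]])

```text
time: 12.85
position: [0.4129, 0.2428, 0.1453]
tool_rot: [-0.098, 0.995, -0.0, -0.0]
ft_force: [0.1, -0.6, -1.5]
opening: 0.0378
gripper_force: 17.9
```

>>> apply_moves(rows=[[0.003,0.032,0,0,0,0,32],[0.003,0.032,0.003,0,0,0,32],[0.003,0.032,0.005,0,0,0,32],[0.003,0.02,0.005,0,0,0,32],[0.003,0.013,0.005,0,0,0,32],[0,0,0.002,0,0,0,32],[0,0,0,0,0,0,32],[0,0,0,0,0,0,32],[0,0,0,0,0,0,32],[0,0,0,0,0,0,32],[0,0,0,0,0,0,32]])

```text
time: 14.22
position: [0.3744, 0.3651, 0.1257]
tool_rot: [-0.098, 0.995, 0.0, 0.0]
ft_force: [0.4, 0.1, -1.4]
opening: 0.0374
gripper_force: 17.9
```

```bash
python3 - <<'E'
from h import *
y=.196;u=np.array([np.cos(y),np.sin(y)])
delta([*(np.array([.469,.3845])-u*.0975),.125],y)
a=shot('top','top4.png');b=shot('scene','scene4.png')
f=lambda im,x,y:cv2.resize(im[y:y+130,x:x+100],None,fx=4,fy=4,interpolation=cv2.INTER_CUBIC)
cv2.imwrite('pics/c4.png',np.hstack([f(a,160,150),f(b,360,90)])[:,:,::-1])
E
```

```text
t 14.22 pos [0.3744 0.3651 0.1257] yaw 0.196 shift [0.001  0.0006 0.0007] turn z 0.0 tilt [ 0.  0. -1.]
```

View pics/c4.png

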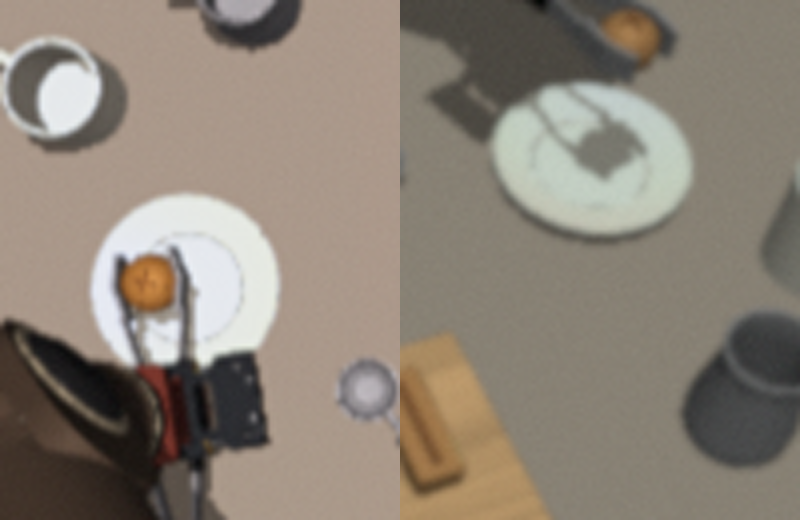

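The roll is gripped, with its pixel at (197,220.8) in top. I check whether its offset from the plate centre is only parallax, then hand in.

```bash
python3 - <<'E'
from h import *
a=px2w('top',[(197,220.8)],.135)[0];b=px2w('scene',[(360+232/4,90+38/4)],.135)[0]
d=[np.hypot(*(p[:2]-[.469,.3845])) for p in(a,b)];print(a,b,d)
if max(d)<.03: print(arm.finish_job())
E
```

```text
[0.46826017 0.3825569  0.135     ] [0.47279914 0.38522165 0.135     ] [np.float64(0.0020791783194887845), np.float64(0.003867068973544448)]
the job is handed in; nothing more can be done
None
```

The roll is held still in the tongs about 12 cm above the counter, within about 4 mm of the plate's centre by both cameras, and I handed the job in at about 14 s; no verdict was returned.

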